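# Find the heavy side of a rotor on the balancing stand

### The job

The drum on the balancing stand has a heavy side hidden inside it. Swing it by its red crank handle at least half a turn round, to the side opposite where it began, feeling where it pulls, then bring the heavy side straight down (within about 15 degrees) and finish while still holding the rotor still there with the gripper, so that I can chalk the light side on top. Leave the things lying around on the bench where they are.

Things in the scene. Friction and masses are not known exactly. Their poses are not given: they have to be found in the camera images.
- stand: green balancing stand bolted to the bench, place and yaw vary. Origin on the bench surface straight below the middle of the drum. The rotor's level axis runs along the stand's own y, 165 mm up. The pedestal (100 x 60 mm, 90 mm bearing housing) is on the +y side, its near face 90 mm from the origin; the base plate, 200 mm long in x and 16 mm high, spans y -25 to +175 mm.
- rotor: closed grey drum, 170 mm across, 40 mm wide, free to turn many times about its own y axis (the stand's y, level); origin at its centre, own +z points to the crank. A weight is sealed inside: the heavy side may lie in any direction from the crank, different each time, and nothing outside shows it. Bearing drag always beats the imbalance, so the rotor stays wherever it is left.
- axis (a point): fixed point on the axis at the drum's crank-side face (stand x 0, y -20, z 165 mm); axes as the stand's, -y points out along the handle. Drag of the bearing: 0.34 N m, that is 5.2 N at the handle. The imbalance is 0.21 to 0.29 N m when the heavy side is level with the axis, 3.3 to 4.5 N at the handle: cranking is harder while the heavy side goes up, lighter while it comes down.
- crank (a point): middle of the red crank handle: a grippy rubber sleeve 20 mm thick, 80 mm long, parallel to the axis, spinning freely on its pin and weighing almost nothing. It circles the axis at 65 mm radius, its middle 60 mm out from the drum's face (stand y -80), its ends 20 and 100 mm out; 230 mm above the bench at the top, 100 mm at the bottom. It can be gripped from above all the way round.
- plug: red industrial plug standing on its wide end, 58 mm across, 85 mm high, loose; origin at the centre of its underside. A bystander.
- oil: yellow oil bottle with red cap, 60 mm across, 150 mm high, standing loose; origin at the centre of its underside. A bystander.
- spanner: steel spanner 180 mm long lying flat along its own x axis, loose. A bystander.
- tray: blue parts tray 130 x 90 x 30 mm, loose; origin at the centre of its underside. A bystander.

How it is judged:
By the outcome, as a careful person would: the job done as asked, in the order asked, and still so for the second after the job is handed in, while the arm keeps its last pose, push and grip.
It also fails if it takes over 72 s, if anything falls off the work surface, if the arm or the gripper's body presses on something with over 40 N, if the wrist force passes 120 N, or if a joint passes its speed limit or range.

### The arm

A 6-joint arm with a two-finger parallel gripper is mounted at the origin on the work surface. World frame = base frame: x ahead of the robot, y to its left, z up, the work surface at z = 0. Lengths are in m, angles in rad, forces in N, time in s.
With the tool pointing down it reaches from about 0.275 to 0.75 m from the base axis. Payload 10.2 kg.
Tool frame: the origin (TCP) lies midway between the tips of the shut fingers; the grasp point (between the pads) lies 19 mm behind it (env.hold_point_z is the distance from the TCP to the grasp point, in m); x points along the fingers, z is the direction in which the jaws open and shut, and the axes are right-handed (so a half turn about x gives the same grasp; the last joint's range is limited). The gripper opens to 85 mm and grips with 20 to 120 N. Pads are 22 mm wide; open, the fingers measure 114 mm over their backs; the gripper's body (76 mm by 85 mm) begins 54 mm behind the grasp point. The pads swing forward as they close: fully open they stand 13 mm farther back than shut.
Start: joints at [1.086, 0.313, 1.498, -0, 1.331, -0.223], TCP at [0.136, 0.507, 0.231] pointing down, gripper open.
Joint ranges: [-2.94, 2.94], [-0.97, 2.17], [0.19, 2.56], [-1.23, 4.37], [0.02, 3.11], [-2.88, 2.88]. Speed limits (rad/s): [2.39, 2.39, 3.01, 3.14, 3.14, 3.14].

### API

Orientations are given as a unit quaternion [x, y, z, w].
In Python, from bench import env, kinematics, monitor, eyes, job gives the robot as it stands. The module is installed in compiled form; this text tells all that it offers. Calls block until the motion is done:
- env.reach(position, orientation): joint-space move of the TCP to a pose.
- env.movel(position, velocity=0.15, frame=None, guard=None): straight line of the TCP; frame=None keeps the orientation; velocity is the mean speed in m/s. With guard (N) it stops when the force on the tool has changed by that much, and returns True; else False.
- env.set_joints(angles): joint-space move.
- env.release() and env.close_gripper(effort=None): open the fingers fully, or close them until they stop; effort is the grip in N (None keeps the last).
- env.hold(seconds).
- kinematics.ik(position, orientation): joint angles nearest the present ones, or None.
- monitor.sense(): the state.
- eyes.grab_frame(name): name is "side" or "top"; returns a dict with "frame" (480x640x3 uint8, red, green, blue), "mtx" (3x3 intrinsics, pixels), "view" (4x4, takes a point from world to camera coordinates). Camera axes: x right, y down, z forward; pixel columns grow to the right and rows downward; lengths in m; the calibration is good to about 2 mm. A picture is of the moment at which its call begins. There is no depth.
A pose or a line that the arm cannot do raises env.MotionError and nothing moves.
- job.hand_in(): hands the job in, once; it reports no verdict.
The state is a dict: "clock": time; "joints": joint angles; "qvel": joint speeds; "joint_efforts": joint torques, N m; "position": TCP position; "ee_rot": TCP orientation; "contact_force": force on the tool from outside, world axes, zero at the start; "ft_torque": the same for the moment, N m; "finger_gap": opening from 0.0 (shut) to 1.0 (fully open).
Only numpy, scipy, OpenCV 4.12 (cv2) and the standard library are available. Lean on these libraries where they do the work, as an engineer would, in place of code of your own. Each camera call takes 0.05 s, during which the arm holds its last target.

## Working session

There is one attempt and no reset: what is moved stays moved. The work goes in short steps, each a Python script; the robot and the scene stay as the last script left them, time stands still between calls to the robot, and variables do not carry over. Pictures are saved under pics/ and viewed, and the job is handed in when it is done.

```bash
mkdir -p pics
python3 - <<'E'
from bench import env, monitor, eyes
import cv2,numpy as np
for n in("side","top"):
    f=eyes.grab_frame(n); cv2.imwrite(f"pics/{n}0.png",f["frame"][:,:,::-1]); np.savez(f"{n}0.npz",**f)
    print(n,f["mtx"].tolist(),np.round(f["view"],4).tolist())
print(monitor.sense(),env.hold_point_z)
E
```

```text
side [[602.1378712465462, 0.0, 306.62940940721535], [0.0, 602.1378712465462, 231.06261883481665], [0.0, 0.0, 1.0]] [[0.7512, -0.6598, 0.0204, -0.3468], [-0.3868, -0.465, -0.7963, 0.3444], [0.5349, 0.5903, -0.6045, 1.4384], [0.0, 0.0, 0.0, 1.0]]
top [[532.8922790634665, 0.0, 318.22397644182246], [0.0, 532.8922790634665, 231.65109092594915], [0.0, 0.0, 1.0]] [[0.0153, -0.9997, 0.0175, 0.021], [-0.9966, -0.0166, -0.081, 0.5235], [0.0813, -0.0162, -0.9966, 1.2867], [0.0, 0.0, 0.0, 1.0]]
{'clock': 0.1, 'joints': array([ 1.08558522e+00,  3.13379781e-01,  1.49835398e+00,  7.10231404e-06,
        1.33099318e+00, -2.23370966e-01]), 'qvel': array([-0.00181001, -0.00137943, -0.0033676 , -0.00024796,  0.00011404,
       -0.00027151]), 'joint_efforts': array([ 2.62877482e-03, -4.12904871e+01, -2.60138851e+01, -1.19001988e-04,
        3.00046224e-03,  2.95932090e-06]), 'position': array([0.13578812, 0.50690227, 0.23080229]), 'ee_rot': array([-0.43061273,  0.56135993,  0.43028199,  0.56062922]), 'contact_force': array([-0.60325733, -0.094632  ,  0.23342484]), 'ft_torque': array([ 0.05523337, -0.01087175, -0.00769869]), 'finger_gap': 1.0035329758484128} 0.0187
```

View pics/side0.png

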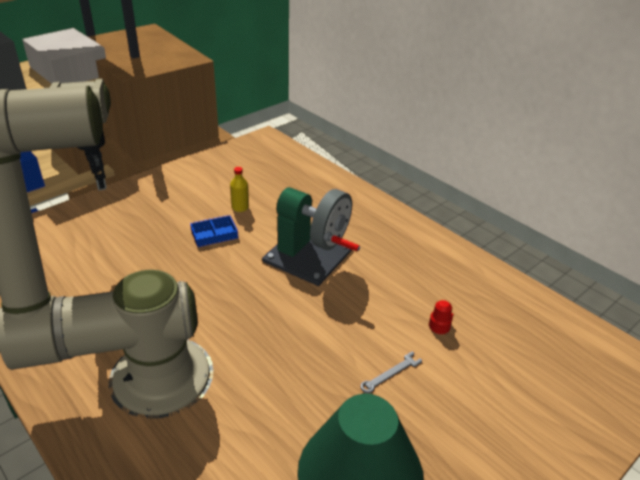

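View pics/top0.png

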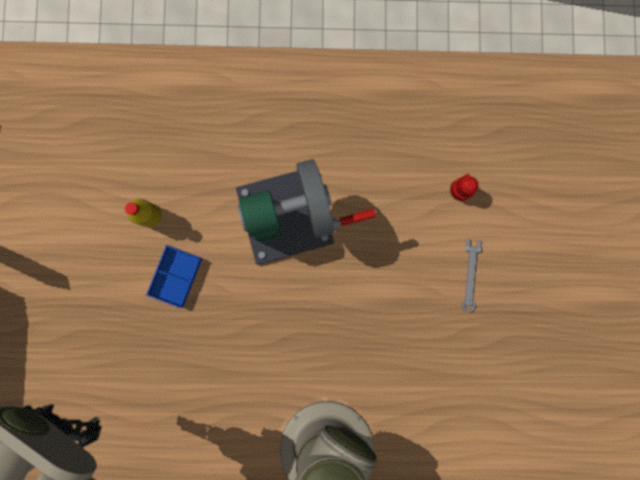

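Run:
```python
import cv2
a=cv2.imread("pics/top0.png")[140:280,220:400]; cv2.imwrite("pics/topc.png",cv2.resize(a,None,fx=4.4,fy=4.2857,interpolation=cv2.INTER_CUBIC))
a=cv2.imread("pics/side0.png")[175:295,250:370]; cv2.imwrite("pics/sidec.png",cv2.resize(a,None,fx=5,fy=5,interpolation=cv2.INTER_CUBIC))
```

```text
(no output)
```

View pics/topc.png

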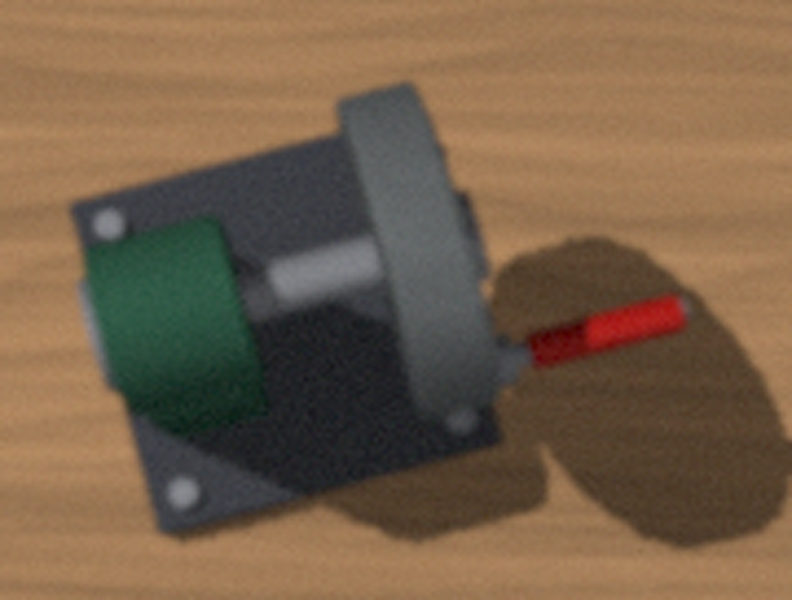

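View pics/sidec.png

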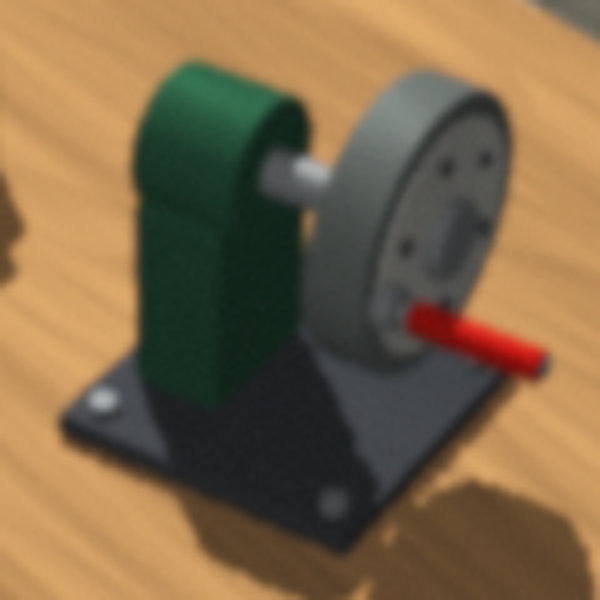

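```bash
cat > fit.py <<'E'
import numpy as np
from scipy.optimize import least_squares
C={n:np.load(f"{n}0.npz") for n in("side","top")}
def proj(n,p):
    v=C[n]["view"];q=C[n]["mtx"]@(v[:3,:3]@np.asarray(p)+v[:3,3]);return q[:2]/q[2]
def W(s,p):
    c,d=np.cos(s[2]),np.sin(s[2]);return np.array([s[0]+c*p[0]-d*p[1],s[1]+d*p[0]+c*p[1],p[2]])
obs=[("top",(.1,.175,.016),(237,187.8)),("top",(-.1,.175,.016),(256.8,264.1)),("top",(-.1,-.025,.016),(333.6,242.7)),
("side",(-.1,.175,.016),(262.4,259)),("side",(-.1,-.025,.016),(319,284)),
("top",-.04,(340.5,221.7)),("top",-.12,(375.7,212.6)),("side",-.04,(332.4,238.6)),("side",-.12,(358.6,247.4))]
def res(s):
    r=[]
    for n,p,uv in obs:
        if np.isscalar(p): p=(.065*np.sin(s[3]),p,.165+.065*np.cos(s[3]))
        r+=list(proj(n,W(s,p))-uv)
    return r
best=min((least_squares(res,[.5,0,.2,f]) for f in(0,1.5,3,-1.5)),key=lambda o:o.cost)
print(best.x,np.degrees(best.x[2:]));print(np.round(best.fun.reshape(-1,2),1))
s=best.x;print("crank",W(s,(.065*np.sin(s[3]),-.08,.165+.065*np.cos(s[3]))),"axis",W(s,(0,-.08,.165)))
E
python3 fit.py
```

```text
[ 0.58491154  0.03872983  0.28525687 -1.6379997 ] [ 16.34401449 -93.85046952]
[[-1.1 -1.1]
 [-0.1  0.7]
 [ 1.8  0.4]
 [-1.4 -1.2]
 [ 0.1 -0.8]
 [ 0.5  0.2]
 [ 0.2 -0.3]
 [ 0.1 -0.7]
 [ 0.1  0.9]]
crank [ 0.54519134 -0.05628729  0.16063507] axis [ 0.60742386 -0.03803732  0.165     ]
```

```bash
cat > h.py <<'E'
import numpy as np, json, os
from bench import env, kinematics, monitor, eyes, job
from scipy.spatial.transform import Rotation as R
S=np.array([0.58491154,0.03872983,0.28525687]); GY=-.088; HZ=env.hold_point_z
c,d=np.cos(S[2]),np.sin(S[2]); X=np.array([c,d,0]); Y=np.array([-d,c,0])
AX=np.array([S[0],S[1],0])+Y*GY+np.array([0,0,.165])
def quat(sg):
    x=np.array([0,0,-1.]);z=sg*X;y=np.cross(z,x);return R.from_matrix(np.c_[x,y,z]).as_quat()
def tcp(phi,r=.065,off=(0,0)): return AX+X*(r*np.sin(phi)+off[0])+np.array([0,0,r*np.cos(phi)+off[1]-HZ])
def st():
    s=monitor.sense();p=s["position"]+[0,0,HZ]-AX;f=s["contact_force"]
    return s,np.array([p@X,p[2]]),np.array([f@X,f@Y,f[2]])
E
python3 - <<'E'
from h import *
p=tcp(np.radians(-94)); 
for sg in(1,-1):
    for q in (p,tcp(0),tcp(1.57),tcp(3.14),p+[0,0,.2]): print(sg,np.round(kinematics.ik(q,quat(sg)),2))
E
```

```text
1 [-0.33  0.45  1.54 -0.    1.15 -0.61]
1 [-0.27  0.52  1.25  0.    1.37 -0.55]
1 [-0.21  0.71  1.1   0.    1.33 -0.5 ]
1 [-0.27  0.65  1.4  -0.    1.1  -0.55]
1 [-0.33  0.32  1.2   0.    1.62 -0.61]
-1 [-0.33  0.45  1.54 -0.    1.15  2.53]
-1 [-0.27  0.52  1.25 -0.    1.37  2.59]
-1 [-0.21  0.71  1.1  -0.    1.33  2.64]
-1 [-0.27  0.65  1.4  -0.    1.1   2.59]
-1 [-0.33  0.32  1.2  -0.    1.62  2.53]
```

Run:
```python
from h import *
import cv2
s=monitor.sense()
env.movel(s["position"]+[0,0,.13],velocity=.25)
p=tcp(-1.638); q=quat(1)
env.reach(p+[0,0,.36-p[2]],q)
print(monitor.sense()["clock"], monitor.sense()["contact_force"])
r=env.movel(p+[0,0,.03],velocity=.2,guard=15); print(r)
for n in("side","top"): cv2.imwrite(f"pics/{n}1.png",eyes.grab_frame(n)["frame"][:,:,::-1])
a=cv2.imread("pics/side1.png")[130:310,220:420];b=cv2.imread("pics/top1.png")[120:300,260:460]
cv2.imwrite("pics/c1.png",cv2.resize(np.hstack([a,b]),None,fx=2,fy=2,interpolation=cv2.INTER_CUBIC))
print(st())
```

```text
3.2667 [ 0.01375696 -0.27095645  0.25111861]
False
({'clock': 4.4583, 'joints': array([-3.28800197e-01,  4.20230391e-01,  1.50270849e+00, -2.37399749e-05,
        1.21666365e+00, -6.14154499e-01]), 'qvel': array([-0.00048805,  0.00242166,  0.00400832,  0.00082456, -0.00314011,
        0.00120386]), 'joint_efforts': array([ 7.02046818e-03, -4.47377872e+01, -2.47122717e+01,  2.13795529e-04,
       -9.80816912e-04,  4.41879433e-05]), 'position': array([ 0.54788917, -0.06405471,  0.1730056 ]), 'ee_rot': array([-0.10087546,  0.69929774,  0.10022226,  0.70054429]), 'contact_force': array([ 0.22324892, -0.51001204,  0.37666809]), 'ft_torque': array([-0.02621828, -0.05251381, -0.01870328]), 'finger_gap': 1.0018576332603626}, array([-0.06445025,  0.0267056 ]), array([ 0.07070789, -0.55222528,  0.37666809]))
```

View pics/c1.png

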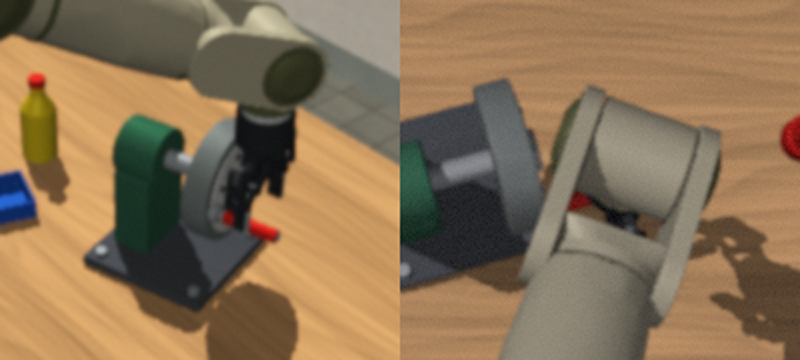

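Run:
```python
from h import *
print(env.movel(tcp(-1.638),velocity=.08,guard=15)); print(st()[1:])
env.close_gripper(50); env.hold(.2)
s=st(); print(s[0]["clock"],s[0]["finger_gap"],s[1:])
np.save("F0.npy",s[2])
```

```text
False
(array([-0.06476138, -0.00420794]), array([ 0.34845105,  0.39259207, -0.10397783]))
5.8083 0.21618696702385615 (array([-0.06372557, -0.00395523]), array([ 6.36776696,  0.06660528, -1.59366437]))
```

```bash
cat >> h.py <<'E'
def sweep(a0,a1,step=6,r=.065,off=(0,0),v=.06,fmax=45):
    n=int(np.ceil(abs(a1-a0)/step)); L=[]
    for a in np.linspace(a0,a1,n+1)[1:]:
        env.movel(tcp(np.radians(a),r,off),velocity=v)
        s,p,f=st(); ph=np.arctan2(p[0],p[1]); t=.065*(np.cos(ph)*-f[0]+np.sin(ph)*f[2])
        rad=f[0]*np.sin(ph)+f[2]*np.cos(ph)
        L.append([s["clock"],a,np.degrees(ph),t,rad,f[1],np.sign(a1-a0),p[0],p[1],s["finger_gap"]])
        if np.linalg.norm(f)>fmax: print("FORCE",f); break
    L=np.array(L); old=np.load("log.npy") if os.path.exists("log.npy") else np.zeros((0,10))
    np.save("log.npy",np.r_[old,L]); np.set_printoptions(suppress=True,linewidth=150); print(np.round(L,3)); return L
E
python3 -c "
from h import *
sweep(-93.85,-64)"
```

```text
[[  6.075 -87.88  -87.358  -0.136  -5.393   0.575   1.     -0.064   0.003   0.216]
 [  6.342 -81.91  -81.545  -0.023  -5.728   0.262   1.     -0.064   0.009   0.216]
 [  6.608 -75.94  -75.82   -0.017  -5.912   0.313   1.     -0.063   0.016   0.217]
 [  6.875 -69.97  -70.121   0.076  -4.274  -1.06    1.     -0.061   0.022   0.215]
 [  7.142 -64.    -64.279   0.143  -2.557  -1.705   1.     -0.059   0.028   0.217]]
```

Run:
```python
from h import *
import cv2
sweep(-64,0)
for n in("side","top"): cv2.imwrite(f"pics/{n}2.png",eyes.grab_frame(n)["frame"][:,:,::-1])
a=cv2.imread("pics/side2.png")[130:310,220:420];b=cv2.imread("pics/top2.png")[120:300,260:460]
cv2.imwrite("pics/c2.png",cv2.resize(np.hstack([a,b]),None,fx=2,fy=2,interpolation=cv2.INTER_CUBIC))
```

```text
[[  7.4   -58.182 -58.357   0.231   1.842  -1.899   1.     -0.056   0.034   0.216]
 [  7.658 -52.364 -52.511   0.229   3.531  -1.229   1.     -0.052   0.04    0.212]
 [  7.917 -46.545 -46.79    0.222   5.145  -1.44    1.     -0.048   0.045   0.21 ]
 [  8.175 -40.727 -40.973   0.253   7.934  -1.447   1.     -0.043   0.05    0.216]
 [  8.433 -34.909 -35.063   0.274   8.225  -0.416   1.     -0.038   0.054   0.218]
 [  8.692 -29.091 -29.052   0.285  10.347   0.204   1.     -0.032   0.058   0.213]
 [  8.95  -23.273 -23.031   0.27   10.45   -0.664   1.     -0.026   0.061   0.218]
 [  9.208 -17.455 -17.051   0.263  10.863   1.029   1.     -0.02    0.064   0.212]
 [  9.467 -11.636 -11.118   0.14    9.861   0.956   1.     -0.013   0.066   0.215]
 [  9.725  -5.818  -5.225   0.116   9.846   0.613   1.     -0.006   0.067   0.214]
 [  9.983   0.      0.586   0.032   7.82   -0.296   1.      0.001   0.067   0.212]]
```

View pics/c2.png

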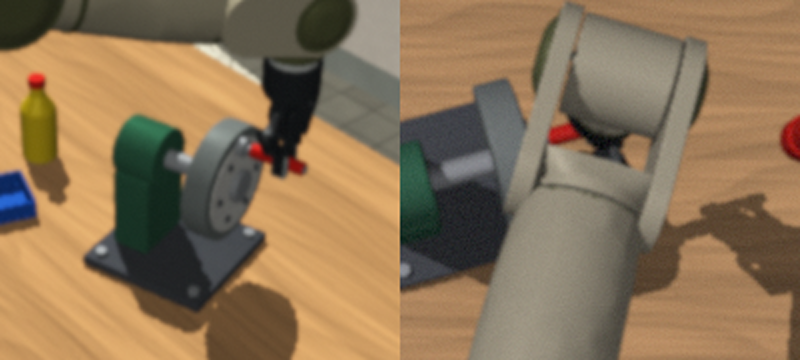

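```bash
python3 -c "
from h import *
sweep(0,120)"
```

```text
[[ 10.35    6.      6.57    0.086   8.356   0.101   1.      0.008   0.067   0.211]
 [ 10.617  12.     12.536   0.033   6.963   1.45    1.      0.015   0.066   0.215]
 [ 10.883  18.     18.479  -0.044   7.214  -0.094   1.      0.021   0.064   0.214]
 [ 11.15   24.     24.386  -0.126   7.642   1.188   1.      0.028   0.062   0.216]
 [ 11.417  30.     30.31   -0.188   6.608  -1.541   1.      0.034   0.058   0.216]
 [ 11.683  36.     36.229  -0.26    6.756  -1.149   1.      0.04    0.054   0.219]
 [ 11.95   42.     42.158  -0.233   6.687  -0.489   1.      0.045   0.05    0.214]
 [ 12.217  48.     48.101  -0.277   8.036  -1.696   1.      0.05    0.045   0.214]
 [ 12.483  54.     54.068  -0.366   7.989  -1.465   1.      0.054   0.039   0.217]
 [ 12.75   60.     60.041  -0.316   7.959  -1.122   1.      0.058   0.033   0.212]
 [ 13.017  66.     66.125  -0.337   9.02   -1.694   1.      0.061   0.027   0.211]
 [ 13.283  72.     72.177  -0.358   9.37   -1.958   1.      0.063   0.02    0.215]
 [ 13.55   78.     78.399  -0.293   8.72   -2.343   1.      0.065   0.013   0.214]
 [ 13.817  84.     84.57   -0.318   9.584  -1.405   1.      0.066   0.006   0.215]
 [ 14.083  90.     90.839  -0.262   9.254  -2.638   1.      0.066  -0.001   0.214]
 [ 14.35   96.     97.232  -0.303   8.751  -2.354   1.      0.065  -0.008   0.215]
 [ 14.617 102.    103.644  -0.299   7.164  -1.582   1.      0.063  -0.015   0.217]
 [ 14.883 108.    109.985  -0.514   7.647  -3.105   1.      0.061  -0.022   0.214]
 [ 15.15  114.    115.266  -0.439   4.495  -1.902   1.      0.059  -0.028   0.216]
 [ 15.417 120.    120.795  -0.319  -0.835  -1.33    1.      0.055  -0.033   0.218]]
```

```bash
python3 -c "
from h import *
sweep(120,184,step=8,v=.022)"
```

```text
[[  15.975  128.     127.532    0.008   -7.968    0.98     1.       0.051   -0.039    0.211]
 [  16.533  136.     135.249   -0.063  -11.471    1.021    1.       0.045   -0.045    0.215]
 [  17.092  144.     142.947    0.014  -12.071    2.195    1.       0.038   -0.051    0.214]
 [  17.65   152.     150.631   -0.01   -11.738    2.039    1.       0.031   -0.055    0.218]
 [  18.208  160.     158.411    0.041  -12.007    2.708    1.       0.023   -0.059    0.214]
 [  18.767  168.     166.278   -0.007  -12.025    3.208    1.       0.015   -0.061    0.212]
 [  19.325  176.     174.279    0.038  -10.553    2.865    1.       0.006   -0.062    0.217]
 [  19.883  184.    -177.624    0.073   -9.451    3.13     1.      -0.003   -0.063    0.214]]
```

```bash
python3 -c "
from h import *
sweep(184,360,step=8,v=.022,fmax=50)"
```

```text
[[  20.442  192.    -169.448    0.067   -8.452    2.981    1.      -0.011   -0.061    0.212]
 [  21.     200.    -161.208    0.073   -8.       2.547    1.      -0.02    -0.059    0.213]
 [  21.558  208.    -152.942    0.078   -6.318    1.618    1.      -0.028   -0.056    0.214]
 [  22.117  216.    -144.669    0.103   -6.841    1.215    1.      -0.036   -0.051    0.214]
 [  22.675  224.    -136.421    0.138   -6.012    2.396    1.      -0.043   -0.045    0.219]
 [  23.233  232.    -128.178    0.121   -5.592    1.122    1.      -0.049   -0.039    0.211]
 [  23.792  240.    -119.972    0.114   -5.264    1.165    1.      -0.054   -0.031    0.214]
 [  24.35   248.    -111.828    0.156   -4.347    0.604    1.      -0.059   -0.023    0.214]
 [  24.908  256.    -103.753    0.173   -4.742    0.61     1.      -0.062   -0.015    0.214]
 [  25.467  264.     -95.77     0.321   -5.678   -0.692    1.      -0.063   -0.006    0.212]
 [  26.025  272.     -87.834    0.282   -5.742   -0.954    1.      -0.064    0.002    0.217]
 [  26.583  280.     -79.956    0.324   -6.088   -1.112    1.      -0.063    
[... 246 characters left out ...]
67   -2.605    1.      -0.054    0.037    0.209]
 [  28.817  312.     -48.187    0.416    4.381   -2.731    1.      -0.049    0.044    0.214]
 [  29.375  320.     -40.201    0.456    5.966   -2.372    1.      -0.043    0.051    0.215]
 [  29.933  328.     -32.064    0.394    7.805   -2.068    1.      -0.035    0.056    0.216]
 [  30.492  336.     -23.894    0.414    8.263   -1.158    1.      -0.027    0.061    0.213]
 [  31.05   344.     -15.767    0.417    6.793   -1.213    1.      -0.018    0.064    0.214]
 [  31.608  352.      -7.705    0.309    7.027   -0.783    1.      -0.009    0.067    0.216]
 [  32.167  360.       0.28     0.356    7.57     0.024    1.       0.       0.067    0.215]]
```

```bash
cat > an.py <<'E'
import numpy as np
from scipy.optimize import least_squares
L=np.load("log.npy"); L=L[L[:,0]>15.5]
# recompute with circle center
o=least_squares(lambda c:np.hypot(L[:,7]-c[0],L[:,8]-c[1])-c[2],[0,0,.065]);print("circle",o.x,np.abs(o.fun).max())
ph=np.arctan2(L[:,7]-o.x[0],L[:,8]-o.x[1]); rel=np.radians(L[:,2])
# f tangential with corrected phi
t=L[:,3]*np.cos(ph-rel)-.065*L[:,4]*np.sin(ph-rel)
for m,nm in((L[:,6]>0,"fwd"),(L[:,6]<0,"rev"),(L[:,6]!=0,"all")):
    # skip elastic reversal points
    if m.sum()<6: continue
    A=np.c_[np.sin(ph),np.cos(ph),np.ones(len(ph)),L[:,6]][m]
    if nm!="all":A=A[:,:3]
    x,*_=np.linalg.lstsq(A,t[m],rcond=None)
    d=np.arctan2(-x[1],-x[0]);U=np.hypot(x[0],x[1])
    print(nm,"U",U,"delta",np.degrees(d),"crank target",np.degrees(np.pi-d)%360,"off",x[2:],"rms",np.std(t[m]-A@x))
E
python3 -c "
from h import *
sweep(360,120,step=8,v=.022,fmax=50)"; python3 an.py
```

```text
[[  32.725  352.      -7.026   -0.048    7.749   -0.616   -1.      -0.008    0.067    0.219]
 [  33.283  344.     -14.984   -0.054    7.453    0.06    -1.      -0.017    0.065    0.216]
 [  33.842  336.     -22.981   -0.018    6.83    -0.818   -1.      -0.026    0.061    0.213]
 [  34.4    328.     -31.088    0.013    7.32    -0.468   -1.      -0.034    0.057    0.217]
 [  34.958  320.     -39.236   -0.048    6.758   -0.161   -1.      -0.042    0.051    0.217]
 [  35.517  312.     -47.542    0.037    8.468   -0.88    -1.      -0.049    0.044    0.216]
 [  36.075  304.     -55.988    0.039    6.073   -2.453   -1.      -0.054    0.037    0.216]
 [  36.633  296.     -64.209    0.089    3.74    -2.215   -1.      -0.059    0.028    0.217]
 [  37.192  288.     -72.208    0.224   -1.017   -3.22    -1.      -0.062    0.02     0.215]
 [  37.75   280.     -80.209    0.037   -5.46    -2.883   -1.      -0.063    0.011    0.211]
 [  38.308  272.     -88.23     0.079   -8.349   -1.687   -1.      -0.064    0.002    0.213]
 [  38.867  264.     -96.121    0.11    -9.182   -1.414   -1.      -0.063   -
[... 1436 characters left out ...]
361   -0.379  -13.      -0.707   -1.       0.042   -0.048    0.211]
 [  48.358  128.     130.7     -0.389   -7.131   -1.289   -1.       0.049   -0.042    0.215]
 [  48.917  120.     122.745   -0.356   -0.935   -2.733   -1.       0.054   -0.035    0.215]]
circle [0.00099769 0.00233109 0.06502225] 0.0001690913621071738
fwd U 0.1932465874717819 delta -69.99365624459564 crank target 249.99365624459563 off [0.20966137] rms 0.038985479299193056
rev U 0.24794106286096976 delta -11.506692569744493 crank target 191.50669256974447 off [-0.15446506] rms 0.03566852245659392
all U 0.19507736432699 delta -38.12826278067251 crank target 218.12826278067251 off [0.03008769 0.13474622] rms 0.06393254218908931
```

```bash
python3 -c "
from h import *
o=(.001,.0023)
env.movel(tcp(np.radians(120),.065,o),velocity=.03)
sweep(120,184,step=16,v=.045,off=o)
sweep(184,239,step=5,v=.014,off=o,fmax=50)
sweep(239,194,step=5,v=.014,off=o,fmax=50)"; python3 an.py
```

```text
[[  49.717  136.     134.205   -0.254    0.761   -1.632    1.       0.046   -0.045    0.214]
 [  50.267  152.     150.709   -0.243   -1.811   -1.724    1.       0.031   -0.055    0.212]
 [  50.817  168.     166.97    -0.2     -1.839   -0.663    1.       0.014   -0.061    0.217]
 [  51.367  184.    -176.409   -0.187   -2.274   -0.406    1.      -0.004   -0.062    0.214]]
[[  51.925  189.    -171.612    0.19    -1.048    0.588    1.      -0.009   -0.062    0.21 ]
 [  52.483  194.    -166.144    0.018   -3.445   -0.248    1.      -0.015   -0.061    0.218]
 [  53.042  199.    -161.106    0.114   -3.363   -0.253    1.      -0.02    -0.059    0.214]
 [  53.6    204.    -155.995    0.114   -2.608   -1.101    1.      -0.025   -0.057    0.215]
 [  54.158  209.    -150.836    0.258   -3.429   -0.862    1.      -0.03    -0.055    0.215]
 [  54.717  214.    -145.647    0.203   -3.709   -0.313    1.      -0.035   -0.052    0.217]
 [  55.275  219.    -140.466    0.228   -3.612   -0.52     1.      -0.04    -0.048    0.216]
 [  55.833  224.    -135.309    0.202   -3.971   -1.56     1.      -0.044   
[... 879 characters left out ...]
.648   -0.132   -6.021   -0.532   -1.      -0.026   -0.057    0.209]
 [  61.975  199.    -160.73    -0.213   -6.519   -0.446   -1.      -0.021   -0.059    0.213]
 [  62.533  194.    -165.796   -0.29    -7.18    -1.407   -1.      -0.015   -0.061    0.214]]
circle [0.00099144 0.00235007 0.06500813] 0.00018586753845083182
fwd U 0.22096354069164656 delta -47.74453999708398 crank target 227.744539997084 off [0.17296077] rms 0.08694635238775278
rev U 0.2301303542939252 delta -20.334201460115498 crank target 200.3342014601155 off [-0.15520911] rms 0.05232290791578206
all U 0.21888256963564262 delta -34.97583698022245 crank target 214.97583698022245 off [0.01166739 0.13495247] rms 0.0776968260541267
```

Run:
```python
import numpy as np
L=np.load("log.npy"); L=L[L[:,0]>15.5]; c=np.array([.00099,.00235])
ph=np.degrees(np.arctan2(L[:,7]-c[0],L[:,8]-c[1]))%360; rel=np.radians(L[:,2])
t=L[:,3]*np.cos(np.radians(ph)-rel)-.065*L[:,4]*np.sin(np.radians(ph)-rel)
T=L[:,0];run=lambda a,b:(T>a)&(T<b)
def mid(f,r):
    g=np.sort(ph[r]); g=g[(g>ph[f].min())&(g<ph[f].max())]
    return g,.5*(np.interp(g,*[v[np.argsort(ph[f])] for v in(ph[f],t[f])])+np.interp(g,*[v[np.argsort(ph[r])] for v in(ph[r],t[r])]))
a=mid(run(15.9,32)&(ph>100),run(33,49)&(ph>100)); b=mid(run(52.4,57.6),run(58.5,63))
for nm,(g,m) in(("A",a),("B",b),("AB",(np.r_[a[0],b[0]],np.r_[a[1],b[1]]))):
    r=np.radians(g)
    for bias in(0,1):
        A=np.c_[np.sin(r),np.cos(r),np.ones(len(r))][:,:2+bias]; x=np.linalg.lstsq(A,m,rcond=None)[0]
        print(nm,bias,"U",np.hypot(*x[:2]),"target",180-np.degrees(np.arctan2(-x[1],-x[0])),x[2:],np.std(m-A@x))
```

```text
A 0 U 0.20745931939588105 target 208.72594231872478 [] 0.02559155526115496
A 1 U 0.1931784622754828 target 218.45150210184423 [0.03107965] 0.02051449646346412
B 0 U 0.28366343009078687 target 210.9156170480741 [] 0.02989156203874409
B 1 U 1.2871316719257075 target 134.4942386186836 [-1.22753436] 0.021264982761574652
AB 0 U 0.20852641266367578 target 209.42131045319022 [] 0.02824763091111875
AB 1 U 0.1953985261523457 target 218.4948121507851 [0.02979599] 0.02457036867456232
```

Run:
```python
from h import *
import cv2
sweep(194,212,step=6,v=.02,off=(.001,.0023)); env.hold(.4)
s,p,f=st(); print(s["clock"],np.degrees(np.arctan2(p[0]-.001,p[1]-.00235))%360,f,s["finger_gap"],np.abs(s["qvel"]).max())
for n in("side","top"): cv2.imwrite(f"pics/{n}3.png",eyes.grab_frame(n)["frame"][:,:,::-1])
a=cv2.imread("pics/side3.png")[130:330,220:420];b=cv2.imread("pics/top3.png")[120:320,260:460]
cv2.imwrite("pics/c3.png",cv2.resize(np.hstack([a,b]),None,fx=2,fy=2,interpolation=cv2.INTER_CUBIC))
```

```text
[[  63.025  200.    -160.144    0.042   -4.803   -0.932    1.      -0.021   -0.059    0.217]
 [  63.517  206.    -153.972    0.121   -4.33    -1.509    1.      -0.027   -0.056    0.215]
 [  64.008  212.    -147.733    0.096   -6.063   -0.895    1.      -0.033   -0.053    0.212]]
64.4083 211.90208636438675 [ 5.09731595 -1.40609865  3.23131392] 0.21222624162285586 0.002378527008001541
```

View pics/c3.png

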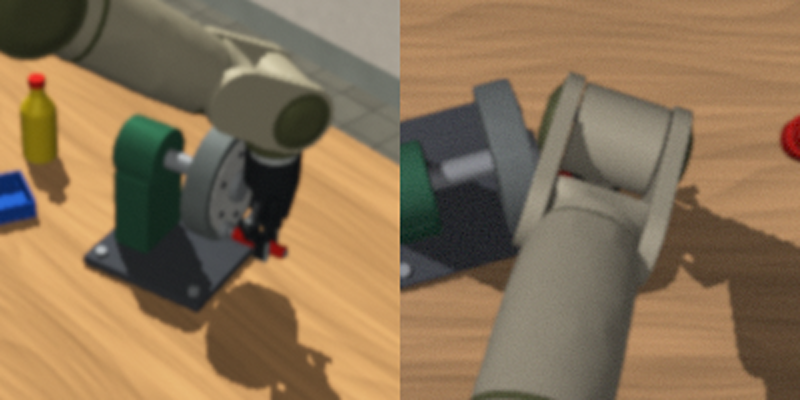

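View pics/top3.png

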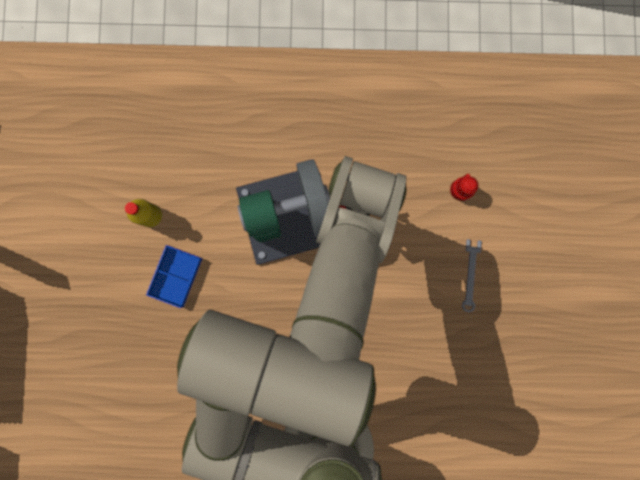

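The handle, at about (350,250) in the side view, is still gripped at the low near side. The bystanders are at their starting pixels: plug (465,187), oil (140,212), tray (175,277), spanner (471,275). I'm handing in now.

```bash
python3 -c "
from bench import job; job.hand_in()"
```

```text
the job is handed in; nothing more can be done
```

I gripped the crank from above and swung the rotor forward about 1¼ turns, from crank angle −94° to 360°, passing the side opposite its start. I then swept it back to 120° and felt the low region again slowly in both directions. I handed in at 64.5 s.

**Where it is now:** I judged the heavy side to be straight down with the crank at about 212° from the top. The rotor is held there in the closed gripper. Just before handing in, the measured crank angle was 211.9°, the gripper was still closed on the handle, the arm was still, and the force was about 6 N. The last pictures show the handle still in the gripper and the plug, oil bottle, spanner and tray where they began.

**How sure the angle is:** This is an estimate, and the checks did not fully agree.
- **Single directions disagree:** Fits to one turning direction alone gave 228° forward and 200° backward. The force read at each stop had partly relaxed, so I did not trust either alone.
- **Both directions averaged:** Averaging forward and backward readings gave 209–211°. Allowing for a constant torque offset gave 218°. A fit of all the readings together gave 215°.
- **Size of the imbalance:** Those fits (the 209–211°, 218° and 215° ones) put the imbalance between 0.19 and 0.28 N m, against the 0.21 to 0.29 N m you stated. The slow readings around the low point are noisy, and fitting them alone with an offset gave no sensible answer.
- **Margin:** I expect the heavy side to be within the 15° tolerance, but nothing beyond the force readings confirms it.

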